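# Put the stacked calibration weights back in their nests

### The job

The calibration weights have been left stacked on the load cell platen. Take the stack apart from the top and set each weight upright and flat in its own round nest: the knobbed weight in the smallest recess, and the small, medium and large discs in the next larger ones in order of size. Set them down rather than drop them, and leave the dropper bottle and the loupe standing where they are.

Things in the scene. Friction and masses are not known exactly. Their poses are not given: they have to be found in the camera images.
- weight_large: large disc weight of turned steel, 66 mm in diameter, 18 mm high, 0.45 kg, with a fine groove round the rim; at the start it is the lowest of the stack and lies on the load cell platen, a fixed round aluminium plate 80 mm in diameter and 16 mm high. Origin: centre of its underside; z up its axis. Roughly centred on the thing below it (within about 3 mm); may differ a little in mass from run to run
- weight_medium: medium disc weight of turned steel, 50 mm in diameter, 18 mm high, 0.26 kg, with a fine groove round the rim; at the start it lies on the large disc. Origin: centre of its underside; z up its axis. Roughly centred on the thing below it (within about 3 mm); may differ a little in mass from run to run
- weight_small: small disc weight of turned steel, 36 mm in diameter, 18 mm high, 0.135 kg, with a fine groove round the rim; at the start it lies on the medium disc, under the knobbed weight. Origin: centre of its underside; z up its axis. Roughly centred on the thing below it (within about 3 mm); may differ a little in mass from run to run
- weight_knob: brass-coloured calibration weight with a knob: cylinder 26 mm in diameter and 26 mm high, a narrower neck and a knob above it, 38 mm high in all (for gripping take it as a straight 26 mm cylinder), 0.11 kg; at the start it stands on top of the stack. Origin: centre of its underside; z up its axis. Roughly centred on the thing below it (within about 3 mm); may differ a little in mass from run to run
- nest_large: fixed round nest of grey plastic with a dark padded floor, for the large disc weight: shallow dish 92 mm across outside, 8 mm high, recess 82 mm in diameter, its floor 3 mm above the worktop, so a rim 5 mm above the floor. The largest of the four. Origin: centre of its underside, on the worktop
- nest_medium: fixed round nest of grey plastic with a dark padded floor, for the medium disc weight: shallow dish 76 mm across outside, 8 mm high, recess 66 mm in diameter, its floor 3 mm above the worktop, so a rim 5 mm above the floor.  Origin: centre of its underside, on the worktop
- nest_small: fixed round nest of grey plastic with a dark padded floor, for the small disc weight: shallow dish 62 mm across outside, 8 mm high, recess 52 mm in diameter, its floor 3 mm above the worktop, so a rim 5 mm above the floor.  Origin: centre of its underside, on the worktop
- nest_knob: fixed round nest of grey plastic with a dark padded floor, for the knobbed weight: shallow dish 52 mm across outside, 8 mm high, recess 42 mm in diameter, its floor 3 mm above the worktop, so a rim 5 mm above the floor. The smallest of the four. Origin: centre of its underside, on the worktop
- dropper: bystander: amber dropper bottle, 30 mm in diameter, 104 mm high, standing at the far left; origin: centre of its underside. Not to be disturbed
- loupe: bystander: black round loupe, 37 mm in diameter, 40 mm high, standing near the front edge; origin: centre of its underside. Not to be disturbed

How it is judged:
By the outcome, as a careful person would: the job done as asked, in the order asked, and still so for the second after the job is handed in, with the robot touching nothing.
It also fails if it takes over 109 s, if anything falls off the work surface, if the arm or the gripper's body presses on something with over 40 N, if the wrist force passes 120 N, or if a joint passes its speed limit or range.

### The arm

A 7-joint arm with a two-finger parallel gripper is mounted at the origin on a cart in front of the work surface, level with it; the furniture and walls round the work are solid. World frame = base frame: x ahead of the robot, y to its left, z up, the work surface at z = 0. Lengths are in m, angles in rad, forces in N, time in s.
With the tool pointing down it reaches from about 0.4 to 0.85 m from the base axis. Payload 10.4 kg.
Tool frame: the origin (TCP) lies midway between the tips of the shut fingers; the grasp point (between the pads) lies 19 mm behind it (manip.grip_point_offset is the distance from the TCP to the grasp point, in m); x points along the fingers, y is the direction in which the jaws open and shut, and the axes are right-handed (so a half turn about x gives the same grasp; the last joint's range is limited). The gripper opens to 85 mm and grips with 20 to 120 N. Pads are 22 mm wide; open, the fingers measure 114 mm over their backs; the gripper's body (76 mm by 85 mm) begins 54 mm behind the grasp point. The pads swing forward as they close: fully open they stand 13 mm farther back than shut.
Start: joints at [1.307, 0.332, -0.065, 1.46, 0.022, 1.35, -0.088], TCP at [0.149, -0.607, 0.231] pointing down, gripper open.
Joint ranges: [-2.6, 2.6], [-0.5, 2.12], [-1.47, 1.34], [0.16, 2.42], [-1.27, 4.41], [0.06, 2.06], [-2.6, 2.6]. Speed limits (rad/s): [2.22, 2.22, 2.79, 2.79, 3.14, 3.14, 3.14].

### API

Orientations are given as a unit quaternion [x, y, z, w].
In Python, from station import manip gives the robot as it stands. Calls block until the motion is done:
- manip.reach(position, orientation): joint-space move of the TCP to a pose.
- manip.move_straight(position, rot=None, vel=0.15, guard=None): straight line of the TCP; rot=None keeps the orientation; vel is the mean speed in m/s. With guard (N) it stops when the force on the tool has changed by that much, and returns True; else False.
- manip.movej(angles): joint-space move.
- manip.ungrasp() and manip.grasp(newtons=None): open the fingers fully, or close them until they stop; newtons is the grip in N (None keeps the last).
- manip.wait(seconds).
- manip.solve_ik(position, orientation): joint angles nearest the present ones, or None.
- manip.get_obs(): the state.
- manip.capture(name): name is "scene" or "top"; returns a dict with "image" (384x512x3 uint8, red, green, blue), "camera_matrix" (3x3 intrinsics, pixels), "R" (3x3) and "t" (3): a world point X has camera coordinates R X + t. Camera axes: x right, y down, z forward; pixel columns grow to the right and rows downward; lengths in m; the calibration is good to about 2 mm. A picture is of the moment at which its call begins. There is no depth.
A pose or a line that the arm cannot do raises manip.IKError and nothing moves.
- manip.finish_job(): hands the job in, once; it reports no verdict.
Trained networks look in the newest picture that a camera, given by its name, has taken for a name from the list of things; names that differ only in an ending like _2 or _b are one class to them, and where a whole thing is asked for, a point or a joint stands for the part that bears it (a point fixed in the world has none). Each returns a list of dicts, best first, with "score" (0 to 1); they miss things now and then, are a little off and sometimes report something else, mostly with a low value. They report only what shows in the picture. A call takes as long as a camera call.
- manip.search_frame(thing, camera): "extent" ([left, top, right, bottom] in pixels, round what is visible of it).
- manip.trace(thing, camera): "region" (384x512 bool, what is visible of it) and "extent" ([left, top, right, bottom] in pixels, round what is visible of it).
The state is a dict: "clock": time; "joint_pos": joint angles; "qd": joint speeds; "tau": joint torques, N m; "tcp_pos": TCP position; "ee_rot": TCP orientation; "contact_force": force on the tool from outside, world axes, zero at the start; "wrist_torque": the same for the moment, N m; "gripper_width": opening from 0.0 (shut) to 1.0 (fully open).
Only numpy, scipy, OpenCV 4.12 (cv2) and the standard library are available. Lean on these libraries where they do the work, as an engineer would, in place of code of your own. Each camera call takes 0.05 s, during which the arm holds its last target.

## Working session

There is one attempt and no reset: what is moved stays moved. The work goes in short steps, each a Python script; the robot and the scene stay as the last script left them, time stands still between calls to the robot, and variables do not carry over. Pictures are saved under pics/ and viewed, and the job is handed in when it is done.

```bash
mkdir -p pics; ls
python3 - <<'E'
from station import manip
import cv2
for n in("scene","top"):
    c=manip.capture(n); cv2.imwrite(f"pics/{n}0.png",c["image"][:,:,::-1])
    print(n,c["camera_matrix"].tolist(),c["R"].tolist(),c["t"].tolist())
    for th in["weight_large","weight_medium","weight_small","weight_knob","nest_large","nest_medium","nest_small","nest_knob","dropper","loupe"]:
        print(th,[(round(d["score"],2),[round(float(v),1) for v in d["extent"]]) for d in manip.search_frame(th,n)[:3]])
o=manip.get_obs();print(o,manip.grip_point_offset)
E
```

```text
pics
scene [[485.69023024808166, 0.0, 258.00368827051943], [0.0, 485.69023024808166, 187.27834854048763], [0.0, 0.0, 1.0]] [[0.7712367968098038, -0.6365332630498973, 0.004382724906246155], [-0.33708628964818915, -0.41424182617537186, -0.8454445829136941], [0.5399691070587007, 0.6505606155293628, -0.5340451750032821]] [-0.27853450791604445, 0.3215591251485845, 0.9299368467988618]
weight_large [(0.7, [310.3, 278.7, 340.2, 301.8])]
weight_medium [(0.47, [315.8, 274.9, 335.9, 295.9]), (0.27, [319.9, 260.3, 332.2, 274.6])]
weight_small [(0.67, [320.2, 270.2, 336.3, 286.2])]
weight_knob [(0.65, [268.6, 261.8, 283.2, 285.1]), (0.56, [318.6, 258.9, 332.5, 274.0]), (0.26, [315.4, 270.4, 335.4, 284.7])]
nest_large [(0.6, [238.2, 178.7, 270.0, 200.1])]
nest_medium [(0.8, [180.8, 177.3, 203.4, 188.5])]
nest_small [(0.71, [201.0, 203.8, 218.0, 215.0])]
nest_knob [(0.78, [363.7, 269.8, 389.6, 288.2])]
dropper [(0.58, [218.4, 128.7, 227.1, 162.9])]
loupe [(0.55, [271.3, 263.6, 281.4, 283.1])]
top [[499.7287615869935, 0.0, 262.9782575323617], [0.0, 499.7287615869935, 192.74726076924225], [0.0, 0.0, 
[... 764 characters left out ...]
23.2])]
{'clock': 1.1, 'joint_pos': array([ 1.30736476,  0.3321756 , -0.06468639,  1.46008081,  0.02162355,
        1.34993101, -0.08852824]), 'qd': array([ 0.00223232, -0.00138688, -0.00132951, -0.00103153, -0.00171781,
       -0.00033738,  0.00171699]), 'tau': array([ 6.43718377e-04, -6.25236297e+01,  4.90497658e-02, -3.91830575e+01,
        1.63134834e-02,  1.91196974e-03, -1.75583767e-05]), 'tcp_pos': array([ 0.14907557, -0.60698204,  0.23136192]), 'ee_rot': array([ 0.70198913,  0.08489371, -0.70198661,  0.08496544]), 'contact_force': array([ 0.56876653, -0.45184836, -0.30081539]), 'wrist_torque': array([ 0.01880584, -0.04183387,  0.07444816]), 'gripper_width': 0.9991601182424108} 0.0187
```

View pics/scene0.png

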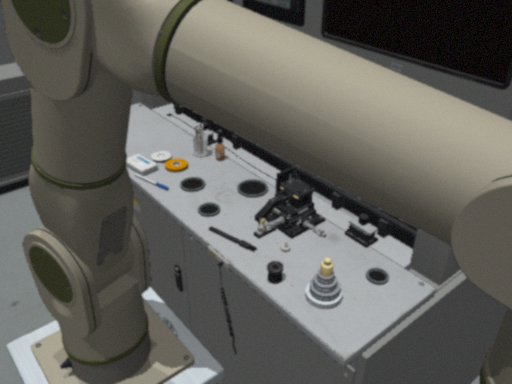

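View pics/top0.png

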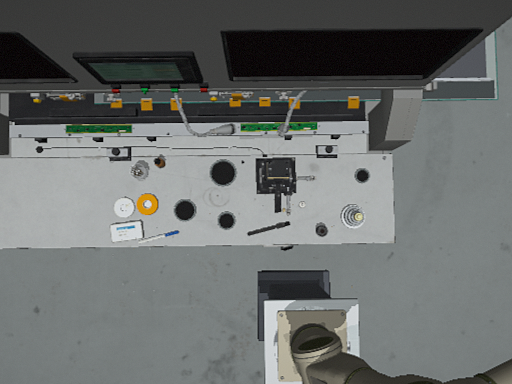

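Run:
```python
import cv2
a=cv2.imread("pics/scene0.png")[240:310,255:405];cv2.imwrite("pics/sc_crop.png",cv2.resize(a,None,fx=5,fy=5,interpolation=cv2.INTER_CUBIC))
a=cv2.imread("pics/top0.png")[120:240,150:390];cv2.imwrite("pics/tp_crop.png",cv2.resize(a,None,fx=3.3,fy=3.3,interpolation=cv2.INTER_CUBIC))
```

```text
(no output)
```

View pics/sc_crop.png

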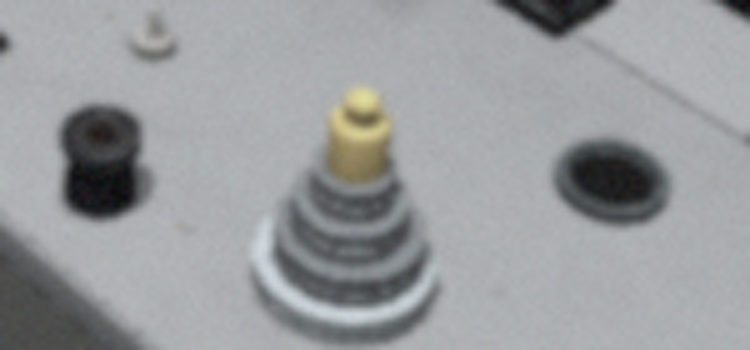

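View pics/tp_crop.png

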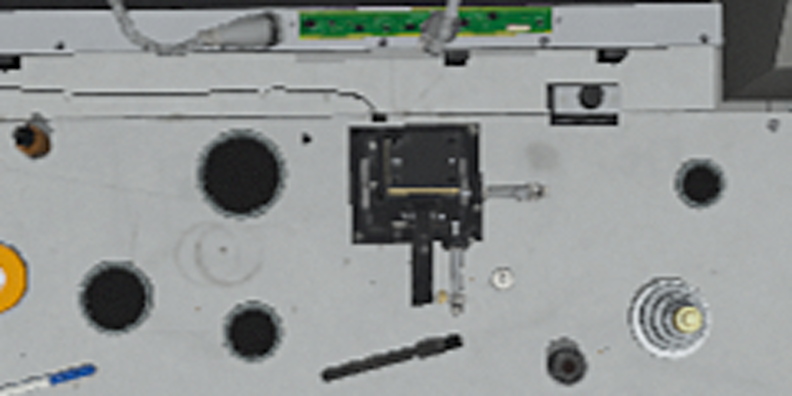

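The scene view shows the stack at about (325,283), loupe at (275,271) and knob nest at (377,276). The top view shows nests at about (223,172), (185,210), (226,220) and (362,175), with the stack at about (353,216). Next I'll measure these.

```bash
cat > h.py <<'E'
from station import manip
import numpy as np, cv2
from scipy.spatial.transform import Rotation as Ro
def ray(c,uv,z):
    K,R,t=c["camera_matrix"],np.array(c["R"]),np.array(c["t"])
    d=R.T@np.linalg.inv(K)@np.array([uv[0],uv[1],1.]); o=-R.T@t
    return o+d*(z-o[2])/d[2]
def proj(c,X):
    p=np.array(c["R"])@np.array(X)+np.array(c["t"]);p=np.array(c["camera_matrix"])@p;return p[:2]/p[2]
def blob(mask,near,r):
    n,l,s,ce=cv2.connectedComponentsWithStats(mask.astype(np.uint8))
    best=[(np.hypot(*(ce[i]-near)),i) for i in range(1,n) if s[i,4]>=8]
    best=[b for b in best if b[0]<r]
    if not best:return None
    i=max(best,key=lambda b:s[b[1],4])[1];return ce[i],s[i]
def brass(c):
    im=c["image"].astype(int);return (im[...,0]-im[...,2]>40)
E
python3 - <<'E'
from h import *
ct=manip.capture("top");cs=manip.capture("scene")
N=dict(nest_large=(223,172,254,187,.041),nest_medium=(185,210,192,183,.033),nest_small=(226,220,209,209,.026),nest_knob=(362,175,377,276,.021))
for k,(a,b,u,v,r) in N.items():
    for nm,c,n in(("top",ct,(a,b)),("scene",cs,(u,v))):
        g=c["image"].max(2); B=blob(g<75,np.array(n),10)
        if B is None: print(k,nm,None);continue
        ce,s=B
        P=ray(c,ce,.003); print(k,nm,ce.round(1),s,P.round(4), "ext w->m",np.ptp([ray(c,(s[0],ce[1]),.003)[:2],ray(c,(s[0]+s[2],ce[1]),.003)[:2]],axis=0).round(3))
for nm,c,n in(("top",ct,(357,216)),("scene",cs,(325,268))):
    B=blob(brass(c),np.array(n),12);print("brass",nm,B, ray(c,B[0],.09).round(4) if B else 0)
for nm,c,n in(("top",ct,(321,229)),("scene",cs,(275,271))):
    B=blob(c["image"].max(2)<75,np.array(n),12);print("loupe",nm,B and B[0], ray(c,B[0],.02).round(4) if B else 0)
print("platen guess top", ray(ct,(352.5,216),.016), ray(cs,(324,293),.016))
print('dropper',ray(ct,(160,162),.05),ray(cs,(220,152),.05))
E
```

```text
nest_large top [222.5 172.5] [211 161  24  24 431] [0.5804 0.2931 0.003 ] ext w->m [0.001 0.082]
nest_large scene [252.2 187.6] [239 181  27  15 312] [0.582  0.2945 0.003 ] ext w->m [0.062 0.05 ]
nest_medium top [184.3 210. ] [175 201  19  19 284] [0.4548 0.4237 0.003 ] ext w->m [0.001 0.064]
nest_medium scene [192.3 183.8] [182 178  21  13 199] [0.4565 0.424  0.003 ] ext w->m [0.049 0.04 ]
nest_small top [226.  220.5] [219 214  15  14 169] [0.4171 0.283  0.003 ] ext w->m [0.001 0.051]
nest_small scene [208.6 208.8] [200 204  18  12 150] [0.4196 0.2852 0.003 ] ext w->m [0.038 0.031]
nest_knob top [362.  175.4] [357 170  11  12 107] [ 0.5637 -0.1828  0.003 ] ext w->m [0.001 0.038]
nest_knob scene [377.1 275.2] [369 270  18  11 150] [ 0.5677 -0.1802  0.003 ] ext w->m [0.032 0.026]
brass top (array([357.91666667, 216.38888889]), array([354, 213,   8,   8,  36], dtype=int32)) [ 0.4236 -0.1471  0.09  ]
brass scene (array([326.27631579, 266.42763158]), array([321, 258,  12,  18, 152], dtype=int32)) [ 0.422  -0.1492  0.09  ]
loupe top [321.27380952 230.35714286] [ 0.3792 -0.0369  0.02  ]
loupe scene [274.67307692 272.2       ] [ 0.3792 -0.0373  0.02  ]
platen guess top [ 0.42572363 -0.14404919  0.016     ] [ 0.42131594 -0.15124565  0.016     ]
dropper [0.61361645 0.49605179 0.05      ] [0.5881474  0.46242663 0.05      ]
```

```bash
cat >> h.py <<'E'
NEST=dict(knob=(.565,-.182),small=(.418,.2838),medium=(.4554,.4238),large=(.581,.2936))
def down(yaw): # tool x = -z ; tool y at angle yaw in the world plane
    x=np.array([0,0,-1.]);y=np.array([np.cos(yaw),np.sin(yaw),0]);return Ro.from_matrix(np.c_[x,y,np.cross(x,y)]).as_quat()
E
python3 - <<'E'
from h import *
o=manip.get_obs();print(Ro.from_quat(o["ee_rot"]).as_matrix().round(2).tolist())
for nm,p in [("stack",(.423,-.148))]+list(NEST.items()):
  for yaw in (-90,90,0,180,-45,45,135,-135):
    for z in (.01,.25):
      q=manip.solve_ik([*p,z],down(np.radians(yaw)))
      print(nm,yaw,z,None if q is None else np.round(q,2).tolist())
E
```

```text
[[-0.0, 0.24, -0.97], [-0.0, -0.97, -0.24], [-1.0, 0.0, 0.0]]
stack -90 0.01 [0.74, 0.26, -0.55, 2.11, 0.19, 0.82, -1.49]
stack -90 0.25 [0.82, -0.05, -0.56, 1.85, -0.03, 1.34, -1.3]
stack 90 0.01 [0.89, 0.3, -0.71, 2.1, 0.26, 0.83, 1.6]
stack 90 0.25 [0.91, -0.05, -0.64, 1.84, -0.03, 1.34, 1.84]
stack 0 0.01 [0.82, 0.28, -0.63, 2.1, 0.22, 0.82, 0.06]
stack 0 0.25 [0.9, -0.05, -0.63, 1.84, -0.03, 1.34, 0.27]
stack 180 0.01 [-0.79, 0.46, 1.18, 2.17, -0.57, 0.87, -2.4]
stack 180 0.25 None
stack -45 0.01 [0.78, 0.27, -0.59, 2.1, 0.2, 0.82, -0.72]
stack -45 0.25 [0.86, -0.05, -0.59, 1.84, -0.03, 1.34, -0.52]
stack 45 0.01 [0.86, 0.29, -0.68, 2.1, 0.24, 0.83, 0.82]
stack 45 0.25 [0.92, -0.05, -0.66, 1.84, -0.03, 1.34, 1.06]
stack 135 0.01 [1.32, 0.54, -1.23, 2.08, 0.63, 0.97, 2.1]
stack 135 0.25 [-0.95, -0.29, 1.03, 1.91, 0.26, 1.39, 2.37]
stack -135 0.01 [0.69, 0.25, -0.49, 2.11, 0.16, 0.81, -2.25]
stack -135 0.25 [0.8, -0.05, -0.54, 1.85, -0.03, 1.34, -2.09]
knob -90 0.01 [0.61, 0.53, -0.47, 1.74, 0.28, 0.94, -1.54]
knob -90 0.25 [0.66, 0.3, -0.52, 1.5, 0.15, 1.38, -1.44]
knob 90 0.01 [
[... 2853 characters left out ...]
 0.01 [0.06, 0.76, -0.84, 1.56, 0.61, 1.11, -0.93]
large 0 0.25 [0.15, 0.59, -1.05, 1.32, 0.5, 1.52, -0.85]
large 180 0.01 [0.27, 1.02, -1.26, 1.55, 0.99, 1.32, 2.03]
large 180 0.25 [0.23, 0.69, -1.25, 1.31, 0.64, 1.57, 2.21]
large -45 0.01 [-0.04, 0.7, -0.69, 1.56, 0.49, 1.06, -1.64]
large -45 0.25 [0.2, 0.63, -1.15, 1.31, 0.57, 1.54, -1.67]
large 45 0.01 [0.1, 0.79, -0.91, 1.56, 0.66, 1.13, -0.17]
large 45 0.25 [0.15, 0.59, -1.05, 1.32, 0.5, 1.52, -0.06]
large 135 0.01 [0.27, 1.02, -1.26, 1.55, 0.99, 1.32, 1.24]
large 135 0.25 [0.23, 0.69, -1.25, 1.31, 0.64, 1.57, 1.43]
large -135 0.01 [-1.07, 0.71, 0.74, 1.63, -0.54, 1.02, -2.52]
large -135 0.25 [-1.19, 0.52, 0.95, 1.4, -0.42, 1.44, -2.6]
```

```bash
cat >> h.py <<'E'
Q=down(np.pi/2)
def st(m):
    o=manip.get_obs();print(m,"t=%.1f"%o["clock"],"tcp",o["tcp_pos"].round(4),"F",o["contact_force"].round(1),"w %.3f"%o["gripper_width"],flush=True)
    return o
def pick(xy,ztcp,N):
    manip.move_straight([*xy,ztcp+.05],vel=.15)
    g=manip.move_straight([*xy,ztcp],vel=.06,guard=8); st("down guard=%s"%g)
    if g: return False
    manip.grasp(N); st("grasped")
    manip.move_straight([*xy,ztcp+.03],vel=.06); st("lift")
    manip.move_straight([*xy,.22],vel=.2)
    return True
def shot(k):
    for n in("scene","top"):
        c=manip.capture(n);cv2.imwrite(f"pics/{n}{k}.png",c["image"][:,:,::-1])
E
python3 - <<'E'
from h import *
P=(.4228,-.1481)
manip.reach([*P,.22],Q);st("above")
print(pick(P,.079,40));st("up");shot("1")
E
```

```text
above t=3.1 tcp [ 0.4227 -0.1488  0.2201] F [ 0.2 -0.3  0.2] w 0.999
down guard=False t=4.9 tcp [ 0.4231 -0.1481  0.0793] F [ 0.8 -0.8 -0. ] w 0.999
grasped t=5.5 tcp [ 0.4229 -0.1481  0.0793] F [-1.7 -0.1  4.7] w 0.284
lift t=6.1 tcp [ 0.4228 -0.1482  0.109 ] F [ 0.5  1.  -0.6] w 0.286
True
up t=6.8 tcp [ 0.4222 -0.148   0.2188] F [-0.7 -0.2 -1.7] w 0.283
```

View pics/scene1.png

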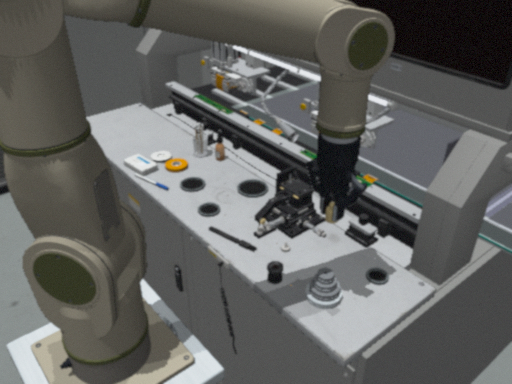

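The scene picture shows the knob held at about (331,212) under the gripper. The rest of the stack is undisturbed at (324,290). Placing the knob next.

```bash
cat >> h.py <<'E'
def place(xy,zexp,guard=5,via=True):
    manip.reach([*xy,.22],Q) if via else None
    manip.move_straight([*xy,zexp+.012],vel=.12); manip.wait(.2); st("pre")
    g=manip.move_straight([*xy,zexp-.004],vel=.02,guard=guard); o=st("touch guard=%s"%g)
    return g
def release(xy,):
    o=manip.get_obs()["tcp_pos"]
    manip.ungrasp(); st("open")
    manip.move_straight([*xy,o[2]+.05],vel=.1); manip.move_straight([*xy,.22],vel=.25)
E
python3 - <<'E'
from h import *
print(place(NEST["knob"],.012))
shot("2")
E
```

```text
pre t=9.5 tcp [ 0.5652 -0.1821  0.0243] F [-0.7  0.6 -1.5] w 0.285
touch guard=True t=10.1 tcp [ 0.5649 -0.182   0.0124] F [-1.3 -0.1  4.9] w 0.283
True
```

Run:
```python
import cv2
a=cv2.imread("pics/scene2.png")[210:310,300:420];cv2.imwrite("pics/c2.png",cv2.resize(a,None,fx=5,fy=5,interpolation=cv2.INTER_CUBIC))
```

```text
(no output)
```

View pics/c2.png

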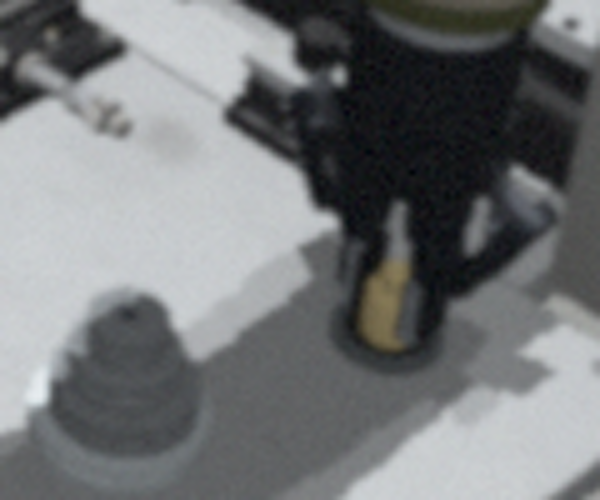

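The crop shows the knob standing in the nest recess, with contact at exactly the expected height. Releasing now, then measuring the small disc.

Run:
```python
from h import *
release(NEST["knob"]);st("up")
for n in("scene","top"):
    c=manip.capture(n);cv2.imwrite(f"pics/{n}3.png",c["image"][:,:,::-1])
    for th,z in(("weight_small",.061),("weight_medium",.043),("weight_large",.025),("weight_knob",.022)):
        for d in manip.trace(th,n)[:1]:
            e=d["extent"];print(n,th,round(d["score"],2),np.round(e,1),ray(c,((e[0]+e[2])/2,(e[1]+e[3])/2),z).round(4))
def crop(n,x,y,w,f):
    a=cv2.imread(f"pics/{n}3.png")[y:y+w,x:x+w];return cv2.resize(a,(400,400),interpolation=cv2.INTER_CUBIC)
cv2.imwrite("pics/c3.png",np.hstack([crop("scene",300,250,60,0),crop("top",330,190,50,0)]))
```

```text
open t=10.9 tcp [ 0.5643 -0.1819  0.0118] F [-0.1  0.3  0.7] w 0.998
up t=12.3 tcp [ 0.5642 -0.182   0.2181] F [ 0.4 -1.   0.5] w 0.998
scene weight_small 0.67 [217.6 130.8 226.3 161.4] [0.6042 0.4736 0.061 ]
scene weight_medium 0.73 [315.5 276.8 339.1 294.1] [ 0.4215 -0.1579  0.043 ]
scene weight_large 0.53 [310.3 280.7 339.2 302.9] [ 0.418  -0.1557  0.025 ]
scene weight_knob 0.7 [370.2 264.5 384.9 277.7] [ 0.5608 -0.1838  0.022 ]
top weight_small 0.64 [358.2 173.  366.3 178.1] [ 0.5581 -0.171   0.061 ]
top weight_large 0.44 [341.3 206.8 359.2 226.5] [ 0.4236 -0.1347  0.025 ]
top weight_knob 0.53 [357.1 173.4 367.1 181.3] [ 0.5555 -0.1788  0.022 ]
```

View pics/c3.png

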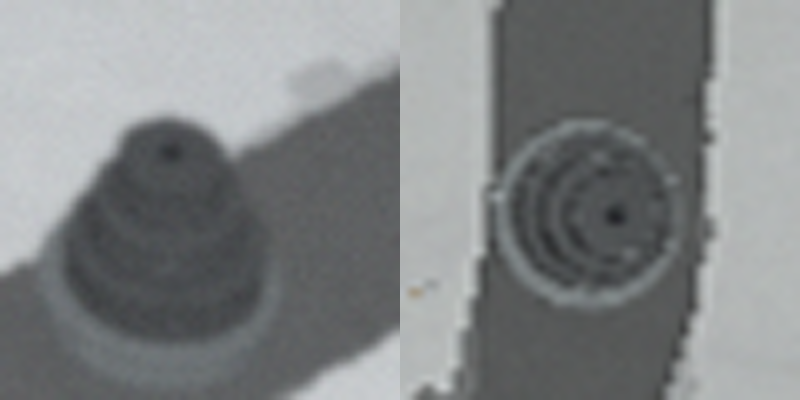

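View pics/scene3.png

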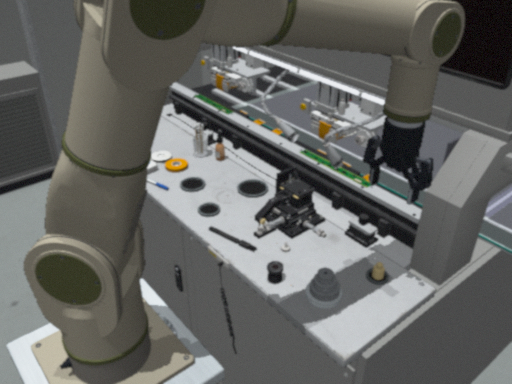

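The pictures show the knob upright in its nest at (378,272). The small disc's dark centre hole is at scene (325,272) and top (357,216.5), so I'll use it for localisation.

```bash
cat >> h.py <<'E'
def hole(ztop,xy):
    out=[]
    for n in("scene","top"):
        c=manip.capture(n); u,v=proj(c,[*xy,ztop]); iu,iv=int(round(u)),int(round(v)); r=5
        g=c["image"].astype(float).sum(2)[iv-r:iv+r+1,iu-r:iu+r+1]
        w=np.clip(np.median(g)*.88-g,0,None); y,x=np.mgrid[-r:r+1,-r:r+1]
        j=np.unravel_index(np.argmax(cv2.GaussianBlur(w,(3,3),0)),w.shape); w=w*(np.hypot(y-(j[0]-r),x-(j[1]-r))<=2.1)
        p=np.array([(w*x).sum()/w.sum()+iu,(w*y).sum()/w.sum()+iv]); P=ray(c,p,ztop)
        print(n,"pred",np.round([u,v],1),"hole",p.round(2),P.round(4)); out.append(P[:2])
    return out
E
python3 - <<'E'
from h import *
a=hole(.070,(.4228,-.1481)); print(np.mean(a,0))
E
```

```text
scene pred [325.4 273.2] hole [325.4  272.32] [ 0.4248 -0.1463  0.07  ]
top pred [357.  216.7] hole [356.46 216.57] [ 0.4233 -0.1464  0.07  ]
[ 0.42400923 -0.14634713]
```

Run:
```python
from h import *
P=(.424,-.1463)
manip.reach([*P,.22],Q)
ok=pick(P,.060,40);print(ok);st("up")
if ok:
    shot("4")
    a=hole(.052,(.423,-.147))
```

```text
down guard=False t=15.4 tcp [ 0.4243 -0.1463  0.0603] F [-0.3 -0.8  0.3] w 1.002
grasped t=15.9 tcp [ 0.4241 -0.1464  0.0604] F [-2.6  0.2  6.1] w 0.395
lift t=16.6 tcp [ 0.4239 -0.1464  0.09  ] F [-0.5 -0.5 -2.3] w 0.391
True
up t=17.4 tcp [ 0.4234 -0.1461  0.2188] F [-0.1 -0.3 -2.4] w 0.394
scene pred [324.4 279.2] hole [323.98 276.96] [ 0.4273 -0.1416  0.052 ]
top pred [355.5 216.7] hole [353.85 219.71] [ 0.4132 -0.1412  0.052 ]
```

View pics/scene4.png

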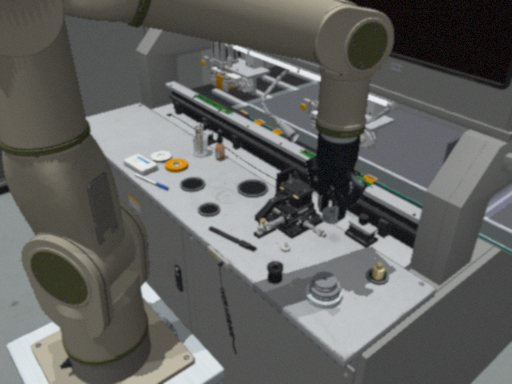

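Small disc is held at about (331,213), with the medium disc now exposed. Carrying the small disc to its nest.

Run:
```python
from h import *
manip.reach([*NEST["small"],.25],Q); st("over")
g=place(NEST["small"],.011,via=False)
shot("5")
a=cv2.imread("pics/scene5.png")[150:250,150:300];b=cv2.imread("pics/top5.png")[150:250,150:300]
cv2.imwrite("pics/c5.png",cv2.resize(np.vstack([a,b]),None,fx=3,fy=3,interpolation=cv2.INTER_CUBIC))
```

```text
over t=19.2 tcp [0.4187 0.2825 0.2498] F [ 0.8  0.1 -1. ] w 0.391
pre t=21.4 tcp [0.4182 0.2839 0.0233] F [ 0.9 -0.3 -0.9] w 0.394
touch guard=True t=22.0 tcp [0.4179 0.2837 0.0114] F [-1.2 -0.5  6.7] w 0.395
```

View pics/c5.png

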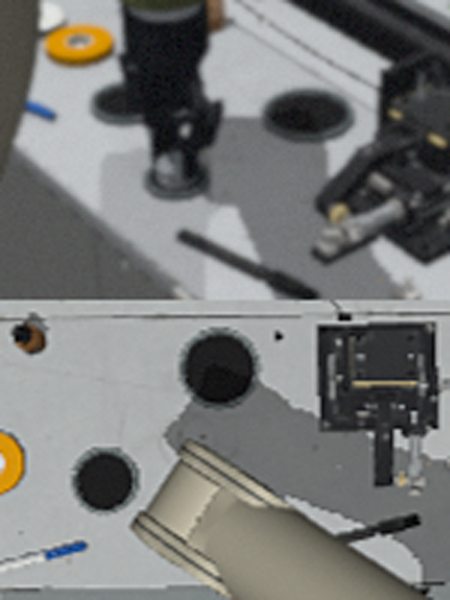

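The crop shows the small disc seated between the fingers in its nest, with contact at the expected height (0.0114 against 0.011). Releasing, then measuring the medium disc.

Run:
```python
from h import *
release(NEST["small"]);st("up")
manip.reach([.424,.05,.3],Q)
shot("6")
a=cv2.imread("pics/scene6.png")[190:230,180:240];b=cv2.imread("pics/scene6.png")[255:305,300:350];d=cv2.imread("pics/top6.png")[195:235,335:375]
cv2.imwrite("pics/c6.png",np.hstack([cv2.resize(x,(260,260),interpolation=cv2.INTER_CUBIC) for x in(a,b,d)]))
hole(.052,(.4235,-.147))
st("")
```

```text
open t=22.7 tcp [0.4175 0.2833 0.011 ] F [ 0.6 -0.1  0. ] w 1.001
up t=24.1 tcp [0.4175 0.2832 0.2184] F [ 0.8 -0.  -0.1] w 1.003
scene pred [324.6 279.1] hole [324.86 278.35] [ 0.4257 -0.1458  0.052 ]
top pred [355.5 216.5] hole [355.18 216.39] [ 0.424  -0.1459  0.052 ]
 t=25.3 tcp [0.4239 0.0512 0.2995] F [0.6 0.5 0.4] w 1.000
```

View pics/c6.png

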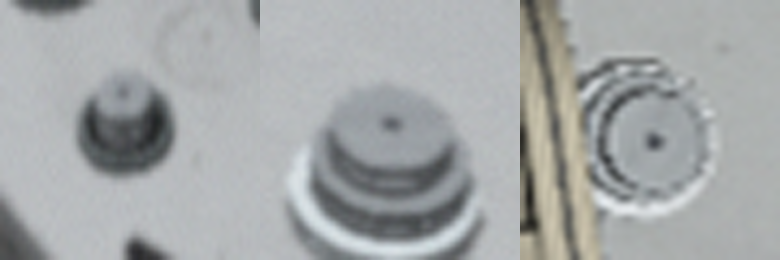

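View pics/scene6.png

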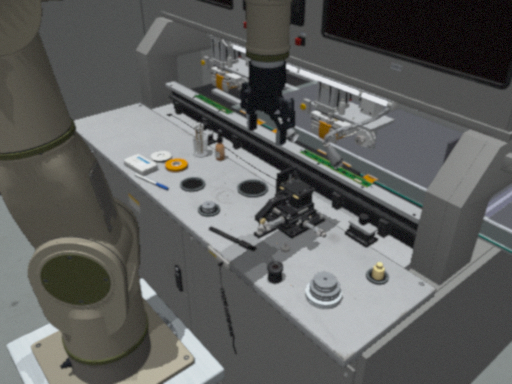

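The small disc lies flat in its nest at (209,209). Both views agree within 2 mm on the medium disc's hole.

Run:
```python
from h import *
P=(.4247,-.1459)
manip.reach([*P,.22],Q)
ok=pick(P,.040,50);print(ok);st("up")
if ok:
    shot("7")
    manip.reach([*NEST["medium"],.25],Q); st("over")
    place(NEST["medium"],.009,via=False); shot("8")
    a=cv2.imread("pics/scene7.png");a=a[170:320,250:400];b=cv2.imread("pics/scene8.png")[120:220,150:250]
    cv2.imwrite("pics/c7.png",np.hstack([cv2.resize(x,(390,390),interpolation=cv2.INTER_CUBIC) for x in(a,b)]))
```

```text
down guard=False t=28.1 tcp [ 0.425  -0.146   0.0403] F [-0.6 -0.5 -0.9] w 0.996
grasped t=28.6 tcp [ 0.4249 -0.1461  0.0407] F [-3.2  0.5  8.8] w 0.556
lift t=29.2 tcp [ 0.4246 -0.146   0.07  ] F [-0.2  0.3 -2.3] w 0.548
True
up t=30.1 tcp [ 0.424  -0.1457  0.2187] F [-0.2 -0.3 -3.4] w 0.551
over t=32.3 tcp [0.4563 0.4227 0.2498] F [-0.   0.9 -2.9] w 0.552
pre t=34.6 tcp [0.4555 0.4239 0.0213] F [-0.6  0.7 -3. ] w 0.553
touch guard=True t=35.1 tcp [0.4554 0.4237 0.0098] F [-0.2 -1.1  6.3] w 0.553
```

View pics/c7.png

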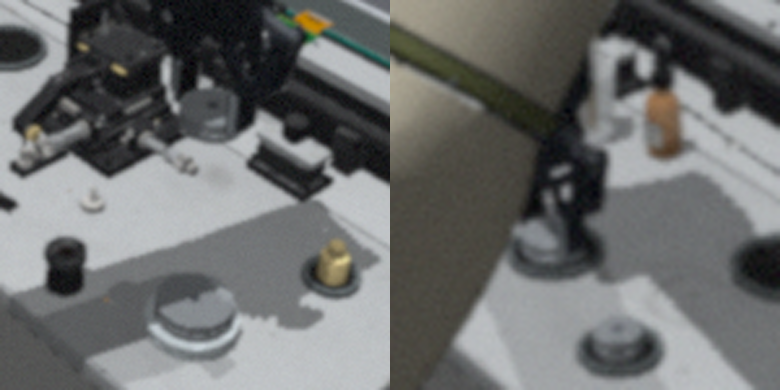

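The medium disc is in its nest, with contact 0.8 mm early. Releasing, then checking the disc and measuring the large one.

Run:
```python
from h import *
release(NEST["medium"])
manip.reach([.424,.05,.3],Q)
shot("9")
a=cv2.imread("pics/scene9.png")[165:205,165:225];b=cv2.imread("pics/scene9.png")[255:305,300:350];d=cv2.imread("pics/top9.png")[195:235,335:375]
cv2.imwrite("pics/c9.png",np.hstack([cv2.resize(x,(x.shape[1]*260//x.shape[0],260),interpolation=cv2.INTER_CUBIC) for x in(a,b,d)]))
hole(.034,(.424,-.146))
st("")
```

```text
open t=35.7 tcp [0.4549 0.4231 0.0088] F [ 0.3  0.2 -0.2] w 1.000
scene pred [323.7 285. ] hole [324.68 284.39] [ 0.4269 -0.146   0.034 ]
top pred [354.1 216.4] hole [354.12 216.06] [ 0.4253 -0.146   0.034 ]
 t=39.0 tcp [0.4241 0.0506 0.3001] F [ 0.8 -0.5  0.4] w 1.002
```

View pics/c9.png

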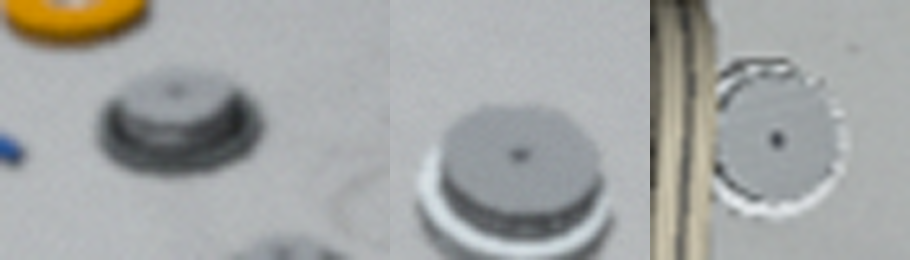

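Medium disc is flat and centred. The large disc's hole is at (0.426, -0.146), and the views agree.

Run:
```python
from h import *
P=(.426,-.146)
manip.reach([*P,.22],Q)
ok=pick(P,.0185,70);print(ok);st("up")
if ok:
    shot("10")
    manip.reach([*NEST["large"],.25],Q); st("over")
    place(NEST["large"],.0055,guard=6,via=False); shot("11")
    a=cv2.imread("pics/scene10.png");a=a[170:320,250:400];b=cv2.imread("pics/scene11.png")[120:220,200:300]
    cv2.imwrite("pics/c10.png",np.hstack([cv2.resize(x,(390,390),interpolation=cv2.INTER_CUBIC) for x in(a,b)]))
```

```text
down guard=False t=42.0 tcp [ 0.4263 -0.146   0.0188] F [-0.7 -0.2  0.3] w 1.001
grasped t=42.4 tcp [ 0.4263 -0.1463  0.0195] F [-6.4  1.3 15.9] w 0.734
lift t=43.0 tcp [ 0.4258 -0.1462  0.0485] F [ 0.  -0.4 -4.5] w 0.732
True
up t=44.0 tcp [ 0.4253 -0.1458  0.2188] F [ 0.2 -0.9 -4.6] w 0.735
over t=45.8 tcp [0.5817 0.2923 0.2501] F [ 0.2 -0.7 -3.6] w 0.730
pre t=48.1 tcp [0.5811 0.2936 0.0177] F [ 1.4  0.5 -3. ] w 0.733
touch guard=True t=48.7 tcp [0.581  0.2936 0.0068] F [-0.6 -0.8  4.8] w 0.730
```

View pics/c10.png

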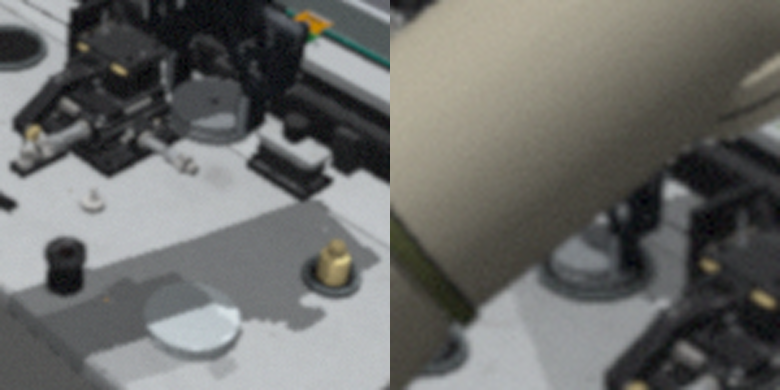

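The large disc is in its nest and touching, so I'm releasing it and running the final checks.

Run:
```python
from h import *
release(NEST["large"])
manip.reach([.424,.0,.35],Q); manip.wait(.5)
shot("12"); st("")
for k,z in(("knob",.041),("small",.021),("medium",.021),("large",.021)):
    if k!="knob": print(k,NEST[k]); hole(z,NEST[k])
a=cv2.imread("pics/scene12.png");b=cv2.imread("pics/top12.png")
cv2.imwrite("pics/c12.png",np.vstack([cv2.resize(a[120:310,150:405],(765,300*190//100*1),interpolation=cv2.INTER_CUBIC)]))
cv2.imwrite("pics/c12t.png",cv2.resize(b[140:240,130:390],None,fx=3,fy=3,interpolation=cv2.INTER_CUBIC))
ct=cv2.imread("pics/top0.png")
for n,c in(("top",manip.capture("top")),("scene",manip.capture("scene"))):
    for th,nr in(("loupe",{"top":(321,229),"scene":(275,271)}[n]),):
        B=blob(c["image"].max(2)<75,np.array(nr),12);print(th,n,B and B[0])
```

```text
open t=49.1 tcp [0.5804 0.293  0.0056] F [-0.3  1.2  0.4] w 0.997
 t=52.6 tcp [0.424 0.    0.35 ] F [ 0.2 -1.3 -0.1] w 1.001
small (0.418, 0.2838)
scene pred [208.  203.8] hole [212.39 208.36] [0.4148 0.2585 0.021 ]
top pred [225.5 220.3] hole [229.28 215.54] [0.4336 0.2709 0.021 ]
medium (0.4554, 0.4238)
scene pred [191.6 178.8] hole [196.28 183.6 ] [0.4511 0.3922 0.021 ]
top pred [183.5 209.7] hole [183.28 209.59] [0.4559 0.4245 0.021 ]
large (0.581, 0.2936)
scene pred [252.1 182.6] hole [251.86 182.76] [0.5799 0.2935 0.021 ]
top pred [222.  171.8] hole [222.04 171.86] [0.5809 0.2935 0.021 ]
loupe top [315.70342205 220.30608365]
loupe scene [274.51492537 271.87313433]
```

View pics/c12.png

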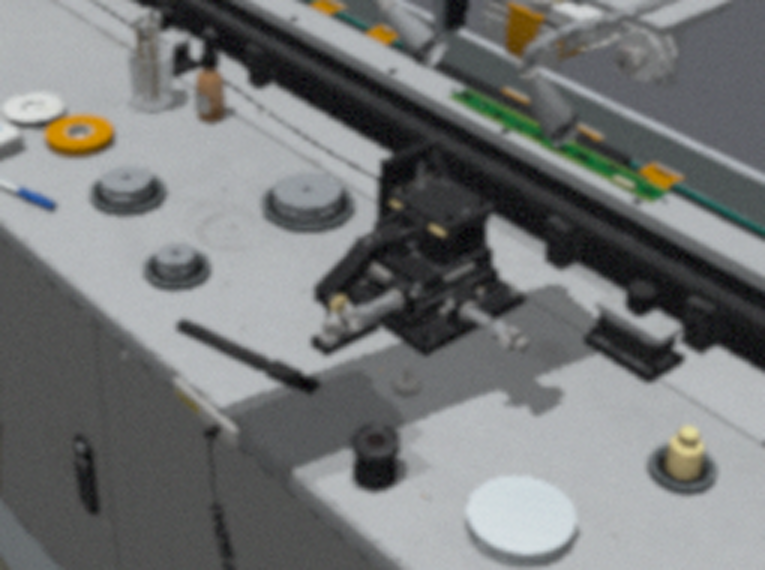

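View pics/c12t.png

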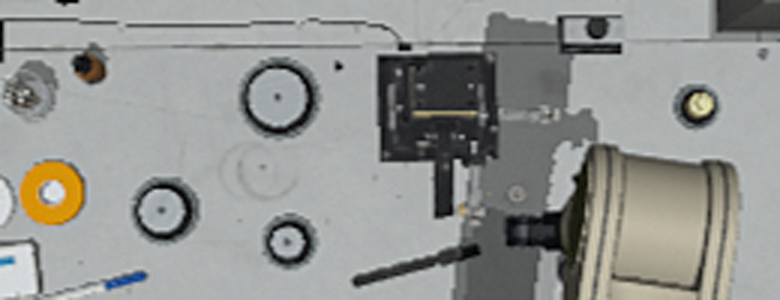

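The final pictures show all four weights flat and centred in their own nests, with a clear ring round each disc. The platen is empty, and the loupe and dropper stand where they were.

Run:
```python
from station import manip
print(manip.finish_job())
```

```text
the job is handed in; nothing more can be done
None
```

I took the stack apart from the top and set each weight in its own nest: the knobbed weight first, then the small, medium and large discs. Each was lowered until it touched the nest floor (about 5–7 N) and only then released. The job was handed in shortly after 52.6 s of the 109 s allowed.

**Last checks:**
- **Weights:** the final pictures from both cameras show all four upright and flat inside their recesses. The measured centre hole of the large disc is within about 1 mm of its nest centre in both cameras. The medium disc agrees to about 1 mm in the top view.
- **Platen and bystanders:** the platen is empty. The loupe is within 0.4 px of its starting position in the scene camera. The dropper is still standing in the same place, but I judged that by eye only.
- **Gripper:** it was parked clear of everything, at a height of 0.35 m.

**Checks that failed or disagreed:**
- **Hole detection:** it locked onto shadowed rims instead for the small disc in both views, and for the medium disc in the scene view. I ignored those three values and confirmed these discs by eye.
- **Loupe, top view:** the blob check was spoiled by the arm covering that part of the picture.
- **Touch heights:** the medium and large discs touched about 1 mm before the commanded height. The arm had been pushed up slightly while gripping them, which probably explains most of it.

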